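# Extend the carrying handle of a spice caddy

### The job

Get the little wooden spice caddy ready to be carried: first push its open drawer fully home until it clicks in, then press the round release button on its top so that the handle pops up to its first stop, then grip the handle and pull it straight up to its second stop, as far as it goes. Finish while still holding the handle there, fully extended (it springs back if let go; do not let go at the end), and leave the cup, the garlic and the mandarin beside the caddy undisturbed.

Things in the scene. Friction and masses are not known exactly. Their poses are not given: they have to be found in the camera images.
- caddy: The caddy, a light wooden box 160 (x) by 150 (y) by 90 mm (z) that stands firmly on the worktop and cannot be shifted. Origin: centre of its underside on the worktop; x points from its drawer front to its back, z up. It has the drawer low in its front (-x) side; in its top the round button lies near the front (45 mm in front of the centre, on the middle line) and the handle lies farther back (35 mm behind the centre).
- drawer (a joint): How far the drawer stands open (m): 0 = fully home, at most 0.075. It slides along the caddy's x axis and opens towards -x with little friction (under 1 N); a spring catch resists with up to about 4 N between 13 and 6 mm open, and draws it home from there.
- drawer_front (a point): Centre of the outer face of the drawer's wooden front, a flat panel 146 mm wide (y), 56 mm high (10 to 66 mm above the worktop) and 10 mm thick, without a knob; push it along the caddy's +x. When home this point is 90 mm in front of the caddy's centre, 38 mm above the worktop.
- release_button (a joint): Travel of the release button (m): 0 = up, 0.006 = fully pressed, downwards; sprung, about 3 N when fully pressed. The handle is unlocked beyond about 0.0025; press it fully.
- release_button_top (a point): Centre of the top of the round grey release button, 26 mm across; when up it stands 11 mm above the caddy's top (101 mm above the worktop).
- handle (a joint): Extension of the handle (m), straight up: 0 = stowed and locked (the lock has about 1 mm of play); when the button is pressed a spring lifts it within a second to its first stop at about 0.05, where it rests; 0.105 = second stop, the hard end of its travel. From the first stop on, a spring pulls back, up to about 6 N at the second stop: the handle, which is sprung, slides back to its first stop if it is let go.
- handle_grip (a point): Centre of the black grip bar of the handle: 100 mm long along the caddy's y, 20 mm thick along x, 22 mm high, with rounded edges; two tubes 12 mm across at most, 72 mm apart, run down from it. Stowed, the bar lies in a slot with its top flush with the caddy's top, where it cannot be gripped; at the first stop its underside is about 28 mm above the caddy's top. Grip it from above across its 20 mm.
- espresso_cup_mid (a point): Small green and white espresso cup, 64 by 89 by 48 mm, standing beside the caddy; point half-way up. Leave it alone.
- garlic_mid (a point): Garlic bulb, 48 by 50 by 51 mm, beside the caddy; point half-way up. Leave it alone.
- orange_a_mid (a point): Mandarin, 55 mm across, 48 mm high, beside the caddy; point half-way up. Leave it alone.
Mind the look-alikes: they are no part of the job. Several things have the shape of the caddy; the one meant has the colours described above.

How it is judged (in metres and radians):
On the way, in this order (a step that is already met when the one before it is completed fails the run):
1. the drawer is pushed home onto its catch, the handle still stowed (value of joint drawer below 0.0025 m and value of joint handle below 0.01 m), for 0.2 s.
2. the release button is pressed (value of joint release_button above 0.002 m and value of joint handle below 0.03 m).
3. the handle is up at its first stop (value of joint handle above 0.038 m and value of joint drawer below 0.0025 m), for 0.1 s.
At the end, for the whole second after the job is handed in: The drawer is home (open less than 2.5 mm), the handle is at its second stop (within 6 mm of its full 105 mm) and still, and the fingers are holding it (contact force above 1 N) (value of joint handle above 0.099 m and velocity of joint handle between -0.02 and 0.02 m/s and value of joint drawer below 0.0025 m and contact force between the fingers and handle above 1 N); the arm keeps its last pose, push and grip.
It fails at once if the cup is pushed more than 25 mm (distance of espresso_cup_mid from where it was at the start of the episode above 0.025 m).
It fails at once if the garlic is pushed more than 25 mm (distance of garlic_mid from where it was at the start of the episode above 0.025 m).
It fails at once if the mandarin is pushed more than 25 mm (distance of orange_a_mid from where it was at the start of the episode above 0.025 m).
It also fails if it takes over 51 s, if anything falls off the work surface, if the arm or the gripper's body presses on something with over 40 N, if the wrist force passes 120 N, or if a joint passes its speed limit or range.

### The arm

A 6-joint arm with a two-finger parallel gripper is mounted at the origin on a cart in front of the work surface, level with it; the furniture and walls round the work are solid. World frame = base frame: x ahead of the robot, y to its left, z up, the work surface at z = 0. Lengths are in mm, angles in rad, forces in N, time in s.
With the tool pointing down it reaches from about 350 to 975 mm from the base axis. Payload 7.1 kg.
Tool frame: the origin (TCP) lies at the very end of the fingers, on their centre line; the grasp point (between the pads) lies 19 mm behind it; z points along the fingers, y is the line along which they close (so a half turn about z gives the same grasp; the last joint's range is limited). The gripper opens to 88 mm and grips with 3 to 60 N. Pads are 20 mm wide; open, the fingers measure 115 mm over their backs; the gripper's body (75 mm by 178 mm) begins 61 mm behind the grasp point.
Start: joints at [1.101, 0.423, 1.63, -0, 1.089, -0.019], TCP at [272.271, 562.56, 222.675] pointing down, gripper open.
Joint ranges: [-3, 3], [-0.9, 2.11], [0.09, 2.58], [-1.31, 4.45], [0.11, 2.69], [-2.54, 2.54]. Speed limits (rad/s): [2.39, 2.39, 3.01, 3.14, 3.14, 3.14].

### API

Orientations are given as a rotation vector (axis times angle).
In Python, from workcell import * gives the robot as it stands.
- The arm moves only by the tool step_arm, never from a script. Its argument "deltas" is a list of rows, each a list of 3 entries, a list of its own where there are three numbers: the shift along the tool's x, y, z in units of 300 mm (1.0 is 300 mm), then the turn, a rotation vector about the tool's x, y, z in units of 1.5 rad (1.0 is 1.5 rad), then the gripper command: -1 is shut, 1 is fully open, values between are in proportion. In form: [[[dx, dy, dz], [rx, ry, rz], gripper], ...]. A call has 1 to 20 rows; each row is the pose to reach, as a shift and turn from the pose commanded when the call began, along the tool's axes at that moment; what a row does not reach only later rows make up. A row lasts 1/12 s, in which the tool goes at most 41.7 mm and 7.16 degrees, less where a joint would pass 70% of its speed; a pose out of reach is approached as far as the arm can. A call with a number of a shift or a turn outside -1 to 1 is refused whole. A call with a gripper value outside its range is refused whole. The fingers move at their own pace and stop on an object; the grip force is fixed at half the most. Time passes only in rows, so rows that repeat a pose let the fingers close. It gives the time, the measured TCP pose, the force, the opening and the grip force at its end, in the units of the state.
- get_obs(): the state, without advancing time (a new reading comes with each control period).
- get_image(name): name is "side" or "top" or "wrist"; returns a dict with "pixels" (400x640x3 uint8, red, green, blue), "fx", "fy", "cx", "cy" (pixels), "T" (4x4, takes a point from camera to world coordinates). Camera axes: x right, y down, z forward; pixel columns grow to the right and rows downward; lengths in mm; the calibration is good to about 2 mm. A picture is of the moment at which its call begins. There is no depth.
- close_job(): hands the job in; it is judged then, once.
The state is a dict: "t": time; "qpos": joint angles; "qvel": joint speeds; "joint_torque": joint torques, N m; "ee_pos": TCP position; "orientation": TCP orientation; "ft_force": force on the tool from outside, world axes, zero at the start; "moment": the same for the moment, N m; "width": finger opening in mm; "grasp_force": force on a finger pad.
Only numpy, scipy, OpenCV 4.12 (cv2) and the standard library are available. Lean on these libraries where they do the work, as an engineer would, in place of code of your own. Each camera call takes 0.05 s, during which the arm holds its last target. There are 200 camera calls.

## Working session

There is one attempt and no reset: what is moved stays moved. The work goes in short steps, Python scripts to look and compute and a tool call to move; the robot and the scene stay as the last step left them, time stands still between calls to the robot, and variables do not carry over. Pictures are saved under pics/ and viewed, at most 10 in all, crops included, and the job is handed in when it is done.

Besides the shell and the picture viewer there is one more tool, called after ">>>" as name(argument=value, ...), one argument or row to a line, values as JSON. step_arm: Moves the arm, as the interface text tells. Its arguments: {"type":"object","properties":{"deltas":{"type":"array","items":{"type":"array"}}},"required":["deltas"]}

```bash
mkdir -p pics; cat > h.py <<'E'
from workcell import *
import numpy as np, cv2
def save(n,f):
    im=get_image(n); cv2.imwrite('pics/'+f,im['pixels'][:,:,::-1]); return im
def ray(im,u,v,z):
    T=np.array(im['T']); d=T[:3,:3]@np.array([(u-im['cx'])/im['fx'],(v-im['cy'])/im['fy'],1]); o=T[:3,3]
    return o+d*(z-o[2])/d[2]
E
python3 - <<'E'
from h import *
import pickle
o=get_obs();print(o)
d={n:save(n,n+'0.png') for n in('top','side')}
pickle.dump(d,open('d.pkl','wb'))
print(d['top']['T'],d['side']['T'],d['top']['fx'])
E
```

```text
{'t': 0.0, 'qpos': array([ 1.10101484e+00,  4.23837909e-01,  1.63067178e+00, -9.60569583e-06,
        1.08859832e+00, -1.89891254e-02]), 'qvel': array([0.00191245, 0.00204398, 0.00082083, 0.00084063, 0.00031946,
       0.00060065]), 'joint_torque': array([ 3.84100604e-04, -5.44632483e+01, -2.73655468e+01,  6.44519599e-02,
        2.31462240e-02, -9.16956265e-05]), 'ee_pos': array([272.02434153, 562.08826728, 221.91068622]), 'orientation': array([-7.02035400e-01, -3.06177948e+00,  2.31255894e-03]), 'ft_force': array([ 0.55695638,  0.00568952, -2.05056284]), 'moment': array([-0.01224788, -0.04002572,  0.01007946]), 'grasp_force': 0.0, 'width': 87.65798283566659}
[[-8.63210980e-03 -9.98739515e-01  4.94456103e-02  5.10231505e+02]
 [-9.99865084e-01  7.92965416e-03 -1.43852252e-02 -1.16837024e+02]
 [ 1.39750063e-02 -4.95631141e-02 -9.98673218e-01  1.24719535e+03]
 [ 0.00000000e+00  0.00000000e+00  0.00000000e+00  1.00000000e+00]] [[ 9.93539196e-01 -4.48329170e-02  1.04258695e-01  4.49446626e+02]
 [-1.11497034e-01 -5.56982864e-01  8.23005772e-01 -1.16072175e+03]
 [ 2.11725568e-02 -8.29313028e-01 -5.58383045e-01  8.02072380e+02]
 [ 0.00000000e+00  0.00000000e+00  0.00000000e+00  1.00000000e+00]] 385.76548597716845
```

View pics/top0.png

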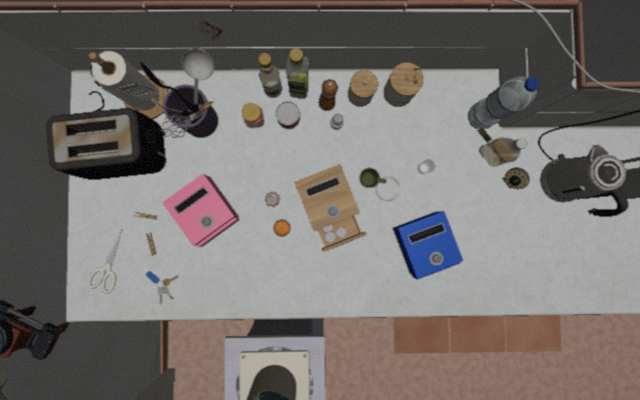

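View pics/side0.png

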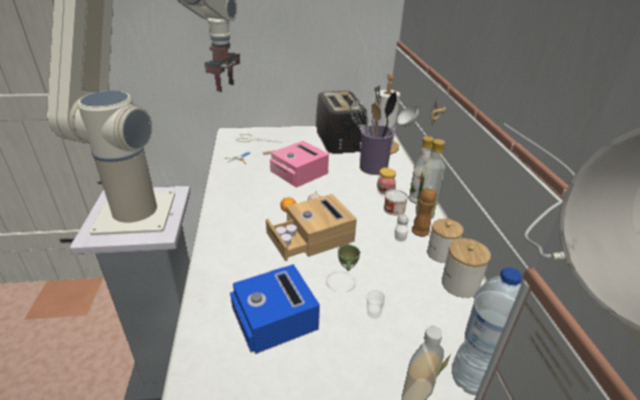

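The top view shows the wooden caddy at about (328,200) with its handle slot at (323,186), button at (333,211) and drawer front edge at (340,241). The cup is at (370,177), the garlic at (272,199) and the mandarin at (282,228).

```bash
python3 - <<'E'
from h import *
import pickle
d=pickle.load(open('d.pkl','rb'));im=d['top'];p=im['pixels']
c=p[150:260,255:415][:,:,::-1];cv2.imwrite('pics/c.png',cv2.resize(c,None,fx=5,fy=5,interpolation=cv2.INTER_CUBIC))
g=p.astype(int); 
m=np.zeros(p.shape[:2],np.uint8); m[172:200,300:345]=(g[172:200,300:345].max(2)<60)
n,l,s,ce=cv2.connectedComponentsWithStats(m); i=1+s[1:,4].argmax(); (hc,sz,an)=cv2.minAreaRect(np.argwhere(l==i)[:,::-1].astype(np.float32))
print('slot',ce[i],s[i],sz,an,ray(im,*ce[i],90))
hsv=cv2.cvtColor(p,cv2.COLOR_RGB2HSV)
m=np.zeros(p.shape[:2],np.uint8); m[202:220,322:344]=hsv[202:220,322:344,1]<60
n,l,s,ce=cv2.connectedComponentsWithStats(m); i=1+s[1:,4].argmax(); print('btn',ce[i],s[i],ray(im,*ce[i],101))
for nm,(u,v),z in [('cup',(370,177),30),('garlic',(272,199),25),('orange',(282,228),25),('drawerL',(315,249),66),('drawerR',(365,234),66)]: print(nm,ray(im,u,v,z))
E
```

```text
slot [322.24590164 186.46448087] [308 179  30  16 183] (5.756556034088135, 31.38251495361328) 68.19859313964844 [ 618.73194343 -155.44532537   90.        ]
btn [332.42763158 210.82894737] [326 204  14  14 152] [ 544.7677184 -184.6767833  101.       ]
cup [ 653.4138485  -309.48228184   30.        ]
garlic [586.12872842   2.06511537  25.        ]
orange [494.11481167 -29.18995421  25.        ]
drawerL [ 429.87962742 -132.32526235   66.        ]
drawerR [ 474.09441366 -285.7041245    66.        ]
```

View pics/c.png

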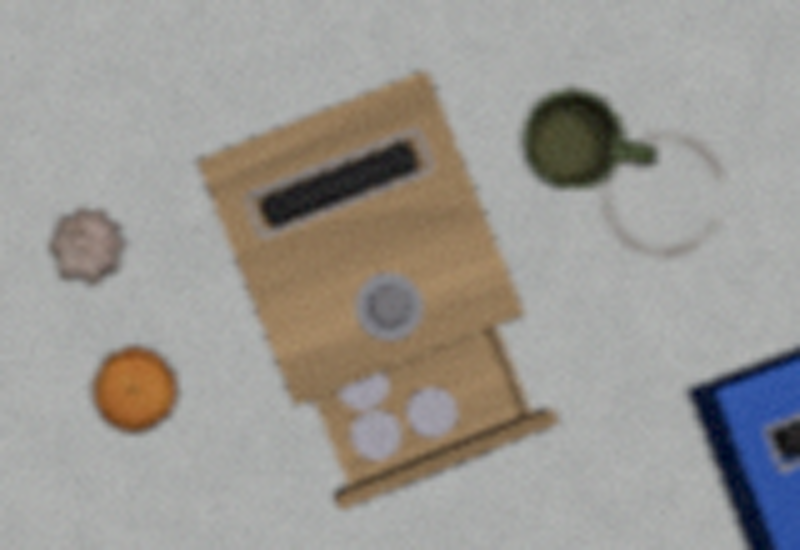

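```bash
cat >> h.py <<'E'
from scipy.spatial.transform import Rotation as R
YAW=np.arctan2(29.2,74.); C=np.array([586.6,-168.1,0]); CX=np.array([np.cos(YAW),np.sin(YAW),0]); CY=np.array([-CX[1],CX[0],0])
def cad(x,y,z): return C+x*CX+y*CY+np.array([0,0,z])
def RT(yaw=YAW):
    y=np.array([np.cos(yaw),np.sin(yaw),0]); z=np.array([0,0,-1.]); return R.from_matrix(np.c_[np.cross(y,z),y,z])
def plan(*pts,yaw=YAW):
    o=get_obs(); R0=R.from_rotvec(o['orientation']); p=o['ee_pos']
    print('t',o['t'],'pos',p.round(1),'F',o['ft_force'].round(1),'w',o['width'],'g',o['grasp_force'])
    dr=(R0.inv()*RT(yaw)).as_rotvec()/1.5
    for q in pts: print(np.round(q,1),(R0.inv().apply(np.array(q)-p)/300).round(3),dr.round(3))
E
python3 -c "
from h import *
plan((400,300,230),(420,150,230),cad(-185,0,230))"
```

```text
t 0.1 pos [272.1 562.1 222. ] F [ 1.   0.5 -1.2] w 87.87327483674541 g 0.0
[400 300 230] [-0.765 -0.601 -0.026] [-0.001  0.     0.496]
[420 150 230] [-1.042 -1.022 -0.025] [-0.001  0.     0.496]
[ 414.5 -236.   230. ] [-1.587 -2.188 -0.024] [-0.001  0.     0.496]
```

>>> step_arm(
  deltas=[
    [[-0.765,-0.6,-0.026],[0,0,0.496],-1],
    [[-0.765,-0.6,-0.026],[0,0,0.496],-1],
    [[-0.765,-0.6,-0.026],[0,0,0.496],-1],
    [[-0.765,-0.6,-0.026],[0,0,0.496],-1],
    [[-0.765,-0.6,-0.026],[0,0,0.496],-1],
    [[-0.765,-0.6,-0.026],[0,0,0.496],-1],
    [[-0.765,-0.6,-0.026],[0,0,0.496],-1],
    [[-0.95,-0.9,-0.026],[0,0,0.496],-1],
    [[-0.95,-0.9,-0.026],[0,0,0.496],-1],
    [[-0.95,-0.9,-0.026],[0,0,0.496],-1],
    [[-0.95,-0.9,-0.026],[0,0,0.496],-1],
    [[-0.95,-0.9,-0.026],[0,0,0.496],-1],
  ],
)

```text
t: 1.1
ee_pos: [411.2, 194.4, 230.5]
orientation: [-1.771, -2.595, -0.0]
ft_force: [-0.5, 0.3, -0.3]
width: 11.4
grasp_force: 0.0
```

```bash
python3 -c "
from h import *
plan((430,0,230),cad(-185,0,230))"
```

```text
t 1.1 pos [411.2 194.4 230.5] F [-0.5  0.3 -0.3] w 11.401580261069276 g 0.0
[430   0 230] [-0.626 -0.178  0.001] [-0.    -0.    -0.002]
[ 414.5 -236.   230. ] [-1.34e+00 -5.13e-01  1.00e-03] [-0.    -0.    -0.002]
```

>>> step_arm(
  deltas=[
    [[-0.97,-0.35,0],[0,0,-0.002],-1],
    [[-0.97,-0.35,0],[0,0,-0.002],-1],
    [[-0.97,-0.35,0],[0,0,-0.002],-1],
    [[-0.97,-0.35,0],[0,0,-0.002],-1],
    [[-0.97,-0.35,0],[0,0,-0.002],-1],
    [[-0.97,-0.35,0],[0,0,-0.002],-1],
    [[-0.97,-0.35,0],[0,0,-0.002],-1],
    [[-0.97,-0.35,0],[0,0,-0.002],-1],
    [[-0.97,-0.35,0],[0,0,-0.002],-1],
  ],
)

```text
t: 1.85
ee_pos: [421.5, -116.1, 230.6]
orientation: [1.766, 2.597, -0.0]
ft_force: [-0.1, 0.0, 0.1]
width: 0.3
grasp_force: 0.0
```

```bash
python3 -c "
from h import *
plan(cad(-185,0,200),cad(-185,0,45))"
```

```text
t 1.85 pos [ 421.5 -116.1  230.6] F [-0.1  0.   0.1] w 0.33914537636204406 g 0.0
[ 414.5 -236.   200. ] [-0.363 -0.168  0.102] [0.    0.001 0.   ]
[ 414.5 -236.    45. ] [-0.363 -0.169  0.619] [0.    0.001 0.   ]
```

>>> step_arm(
  deltas=[
    [[-0.363,-0.169,0.1],[0,0,0],-1],
    [[-0.363,-0.169,0.1],[0,0,0],-1],
    [[-0.363,-0.169,0.1],[0,0,0],-1],
    [[-0.363,-0.169,0.1],[0,0,0],-1],
    [[-0.363,-0.169,0.62],[0,0,0],-1],
    [[-0.363,-0.169,0.62],[0,0,0],-1],
    [[-0.363,-0.169,0.62],[0,0,0],-1],
    [[-0.363,-0.169,0.62],[0,0,0],-1],
    [[-0.363,-0.169,0.62],[0,0,0],-1],
    [[-0.363,-0.169,0.62],[0,0,0],-1],
  ],
)

```text
t: 2.68
ee_pos: [413.2, -231.7, 43.4]
orientation: [-1.759, -2.598, 0.0]
ft_force: [1.2, -0.9, 0.3]
width: 0.2
grasp_force: 0.0
```

```bash
python3 -c "
from h import *
plan(cad(-185,0,45),cad(-150,0,45),cad(-103,0,45))
a=save('side','s1.png')['pixels'][170:280,220:400,::-1];cv2.imwrite('pics/s1.png',cv2.resize(a,None,fx=4,fy=4))"
```

```text
t 2.6833 pos [ 413.2 -231.7   43.4] F [ 1.2 -0.9  0.3] w 0.22903434061124067 g 0.0
[ 414.5 -236.    45. ] [-0.015 -0.001 -0.005] [-0.002 -0.002  0.003]
[ 447.1 -223.2   45. ] [-0.015  0.115 -0.006] [-0.002 -0.002  0.003]
[ 490.8 -205.9   45. ] [-0.016  0.272 -0.006] [-0.002 -0.002  0.003]
```

View pics/s1.png

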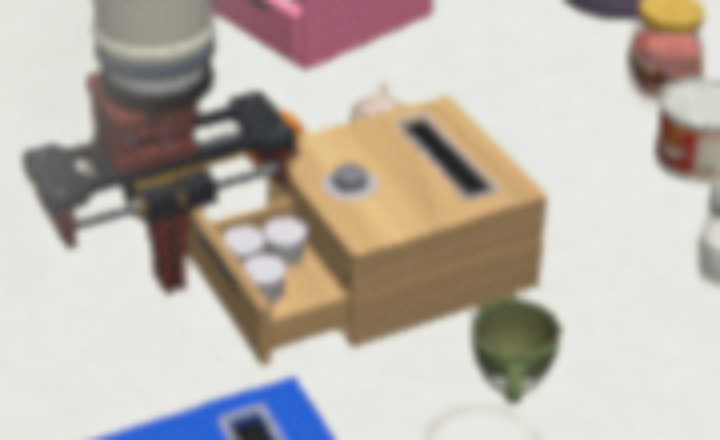

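The closed fingers stand just in front of the drawer panel, at about (170,270) in the crop, and clear of everything else. I'll push now.

>>> step_arm(
  deltas=[
    [[-0.015,0.04,-0.005],[0,0,0.003],-1],
    [[-0.015,0.08,-0.005],[0,0,0.003],-1],
    [[-0.015,0.11,-0.005],[0,0,0.003],-1],
    [[-0.015,0.14,-0.005],[0,0,0.003],-1],
    [[-0.015,0.16,-0.005],[0,0,0.003],-1],
    [[-0.015,0.18,-0.005],[0,0,0.003],-1],
    [[-0.015,0.2,-0.005],[0,0,0.003],-1],
    [[-0.015,0.215,-0.005],[0,0,0.003],-1],
    [[-0.015,0.23,-0.005],[0,0,0.003],-1],
    [[-0.015,0.24,-0.005],[0,0,0.003],-1],
    [[-0.015,0.25,-0.005],[0,0,0.003],-1],
    [[-0.015,0.255,-0.005],[0,0,0.003],-1],
    [[-0.015,0.26,-0.005],[0,0,0.003],-1],
  ],
)

```text
t: 3.82
ee_pos: [486.7, -209.3, 45.8]
orientation: [-1.768, -2.595, 0.002]
ft_force: [-6.9, -5.4, 3.4]
width: 0.6
grasp_force: 4.0
```

```bash
python3 -c "
from h import *
plan(cad(-103,0,45))
a=save('side','s2.png')['pixels'][170:280,220:400,::-1];cv2.imwrite('pics/s2.png',cv2.resize(a,None,fx=4,fy=4))"
```

```text
t 3.8167 pos [ 486.7 -209.3   45.8] F [-6.9 -5.4  3.4] w 0.6112621554792405 g 3.9849668741226196
[ 490.8 -205.9   45. ] [0.006 0.017 0.003] [-0.001 -0.    -0.001]
```

View pics/s2.png

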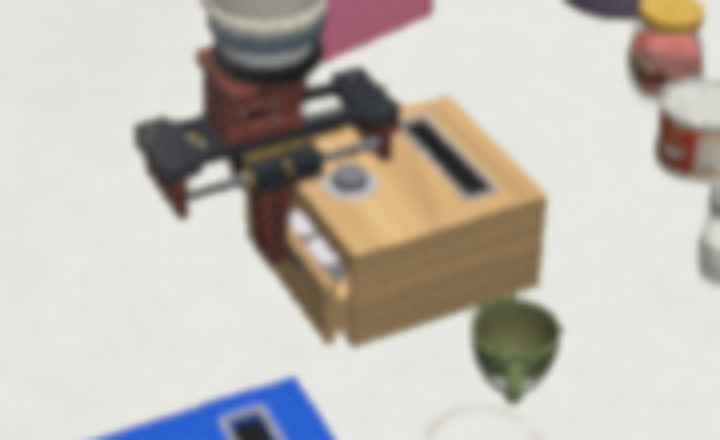

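The drawer is still about 10 mm open, in the catch zone. I'll continue the push.

>>> step_arm(
  deltas=[
    [[0,0.015,0],[0,0,0],-1],
    [[0,0.025,0],[0,0,0],-1],
    [[0,0.03,0],[0,0,0],-1],
    [[0,0.03,0],[0,0,0],-1],
    [[0,0.03,0],[0,0,0],-1],
  ],
)

```text
t: 4.28
ee_pos: [496.1, -205.9, 45.9]
orientation: [1.769, 2.596, 0.0]
ft_force: [-1.6, -2.3, -0.2]
width: 0.6
grasp_force: 1.1
```

```bash
python3 -c "
from h import *
plan(cad(-103,0,45),cad(-140,0,45))
a=save('side','s3.png')['pixels'][170:280,220:400,::-1];cv2.imwrite('pics/s3.png',cv2.resize(a,None,fx=4,fy=4))"
```

```text
t 4.2833 pos [ 496.1 -205.9   45.9] F [-1.6 -2.3 -0.2] w 0.576499349403782 g 1.0909361019730568
[ 490.8 -205.9   45. ] [ 0.006 -0.017  0.003] [ 0.     0.    -0.001]
[ 456.4 -219.5   45. ] [ 0.006 -0.14   0.003] [ 0.     0.    -0.001]
```

View pics/s3.png

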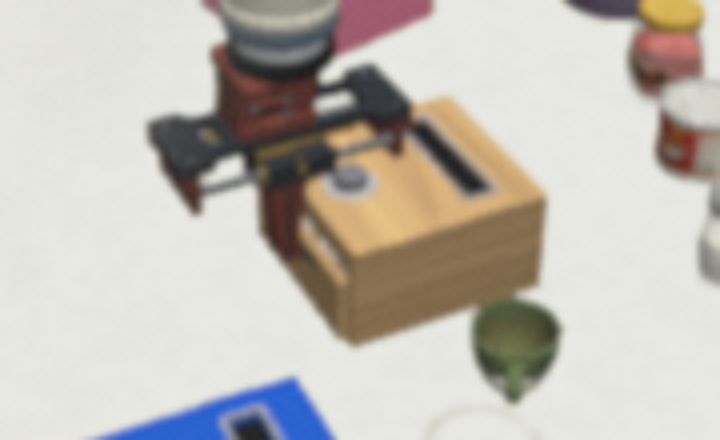

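The drawer is nearly home, with its panel about flush. I'll press a little further until it stops.

>>> step_arm(
  deltas=[
    [[0,0.01,0],[0,0,0],-1],
    [[0,0.018,0],[0,0,0],-1],
    [[0,0.025,0],[0,0,0],-1],
    [[0,0.025,0],[0,0,0],-1],
    [[0,0.025,0],[0,0,0],-1],
    [[0,0.025,0],[0,0,0],-1],
  ],
)

```text
t: 4.83
ee_pos: [496.2, -205.4, 45.9]
orientation: [-1.762, -2.59, 0.012]
ft_force: [-30.1, -25.7, 18.0]
width: 0.1
grasp_force: 18.4
```

```bash
python3 -c "
from h import *
plan(cad(-140,0,45),cad(-140,0,150))"
```

```text
t 4.8333 pos [ 496.2 -205.4   45.9] F [-30.1 -25.7  18. ] w 0.11000220992850052 g 18.448217511177063
[ 456.4 -219.5   45. ] [ 0.005 -0.141  0.005] [-0.008 -0.002  0.   ]
[ 456.4 -219.5  150. ] [ 0.006 -0.145 -0.345] [-0.008 -0.002  0.   ]
```

Hard stop reached, so the drawer is home. I'll back off and rise.

>>> step_arm(
  deltas=[
    [[0,-0.06,0],[0,0,0],-1],
    [[0,-0.12,0],[0,0,0],-1],
    [[0,-0.16,0],[0,0,0],-1],
    [[0,-0.16,-0.1],[0,0,0],-1],
    [[0,-0.16,-0.2],[0,0,0],-1],
    [[0,-0.16,-0.3],[0,0,0],-1],
    [[0,-0.16,-0.3],[0,0,0],-1],
    [[0,-0.16,-0.3],[0,0,0],-1],
    [[0,-0.16,-0.3],[0,0,0],-1],
  ],
)

```text
t: 5.58
ee_pos: [458.3, -220.4, 135.7]
orientation: [1.769, 2.596, 0.0]
ft_force: [0.1, -0.0, 0.2]
width: 1.0
grasp_force: 0.0
```

```bash
python3 - <<'E'
from h import *
plan(cad(-45,0,135),cad(-45,0,106))
im=save('top','t4.png');w=im['pixels'][150:260,255:415,::-1]
a=save('side','s4.png')['pixels'][170:280,220:400,::-1]
cv2.imwrite('pics/b4.png',np.hstack([cv2.resize(w,(400,275)),cv2.resize(a,(400,275))]))
E
```

```text
t 5.5833 pos [ 458.3 -220.4  135.7] F [ 0.1 -0.   0.2] w 0.9673430035046102 g 0.0
[ 544.7 -184.6  135. ] [0.006 0.312 0.002] [ 0.     0.    -0.001]
[ 544.7 -184.6  106. ] [0.006 0.312 0.099] [ 0.     0.    -0.001]
```

View pics/b4.png

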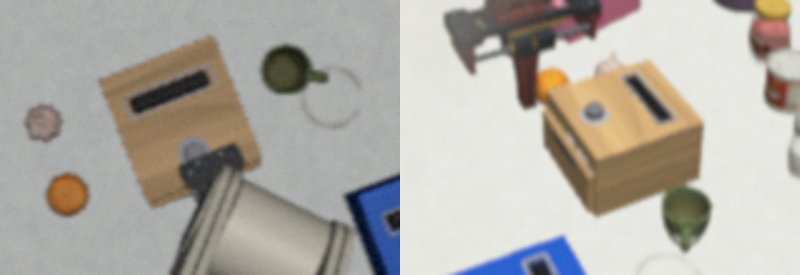

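The drawer is closed, the handle stowed and the neighbours have not moved. Next, the button.

>>> step_arm(
  deltas=[
    [[0.006,0.1,0],[0,0,0],-1],
    [[0.006,0.2,0],[0,0,0],-1],
    [[0.006,0.312,0],[0,0,0],-1],
    [[0.006,0.312,0],[0,0,0],-1],
    [[0.006,0.312,0],[0,0,0],-1],
    [[0.006,0.312,0.05],[0,0,0],-1],
    [[0.006,0.312,0.09],[0,0,0],-1],
    [[0.006,0.312,0.11],[0,0,0],-1],
    [[0.006,0.312,0.12],[0,0,0],-1],
    [[0.006,0.312,0.13],[0,0,0],-1],
    [[0.006,0.312,0.136],[0,0,0],-1],
    [[0.006,0.312,0.139],[0,0,0],-1],
    [[0.006,0.312,0.139],[0,0,0],-1],
    [[0.006,0.312,0.139],[0,0,0],-1],
  ],
)

```text
t: 6.85
ee_pos: [543.9, -184.8, 95.3]
orientation: [-1.769, -2.595, 0.001]
ft_force: [-4.9, 0.5, 11.1]
width: 0.6
grasp_force: 5.4
```

```bash
python3 - <<'E'
from h import *
plan(cad(-45,0,94),cad(-45,0,185))
a=save('side','s5.png')['pixels'][150:280,220:400,::-1]
cv2.imwrite('pics/b5.png',cv2.resize(a,None,fx=4,fy=4))
E
```

```text
t 6.85 pos [ 543.9 -184.8   95.3] F [-4.9  0.5 11.1] w 0.5724026775329614 g 5.430473629385233
[ 544.7 -184.6   94. ] [-0.     0.003  0.004] [-0.001 -0.    -0.001]
[ 544.7 -184.6  185. ] [-0.     0.002 -0.299] [-0.001 -0.    -0.001]
```

View pics/b5.png

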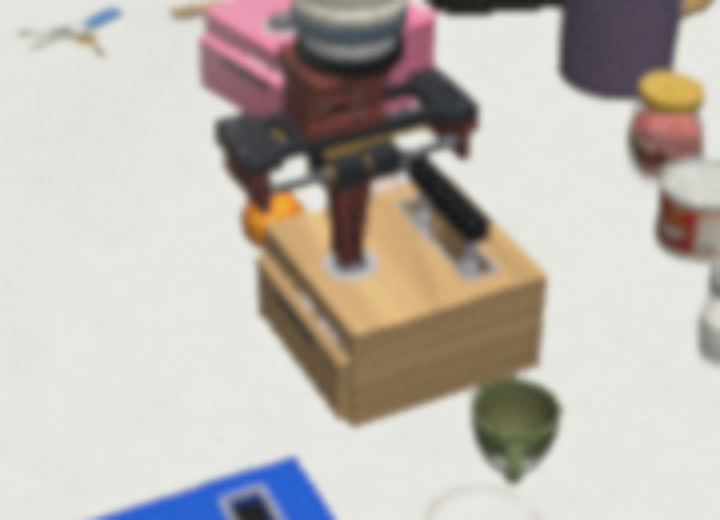

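The button is pressed and the handle is rising at about (450,200). I'll hold briefly, then lift away and open.

>>> step_arm(
  deltas=[
    [[0,0,0],[0,0,0],-1],
    [[0,0,0],[0,0,0],-1],
    [[0,0,0],[0,0,0],-1],
    [[0,0,0],[0,0,0],-1],
    [[0,0,0],[0,0,0],-1],
    [[0,0,0],[0,0,0],-1],
    [[0,0,-0.1],[0,0,0],-1],
    [[0,0,-0.2],[0,0,0],-1],
    [[0,0,-0.3],[0,0,0],-1],
    [[0,0,-0.33],[0,0,0],1],
    [[0,0,-0.33],[0,0,0],1],
    [[0,0,-0.33],[0,0,0],1],
    [[0,0,-0.33],[0,0,0],1],
  ],
)

```text
t: 7.98
ee_pos: [543.8, -184.4, 191.8]
orientation: [-1.768, -2.594, 0.001]
ft_force: [-0.6, -0.1, 0.1]
width: 23.3
grasp_force: 0.0
```

```bash
python3 - <<'E'
from h import *
plan(cad(35,0,185),cad(35,0,112))
a=save('side','s6.png')['pixels'][150:280,220:400,::-1]
w=save('wrist','w6.png')['pixels'][:,:,::-1]
cv2.imwrite('pics/b6.png',np.hstack([cv2.resize(a,(380,275)),cv2.resize(w,(420,275))]))
E
```

```text
t 7.9833 pos [ 543.8 -184.4  191.8] F [-0.6 -0.1  0.1] w 23.338183245331347 g 0.0
[ 619.2 -155.3  185. ] [-0.001  0.269  0.022] [-0.001 -0.001 -0.001]
[ 619.2 -155.3  112. ] [-0.002  0.27   0.265] [-0.001 -0.001 -0.001]
```

View pics/b6.png

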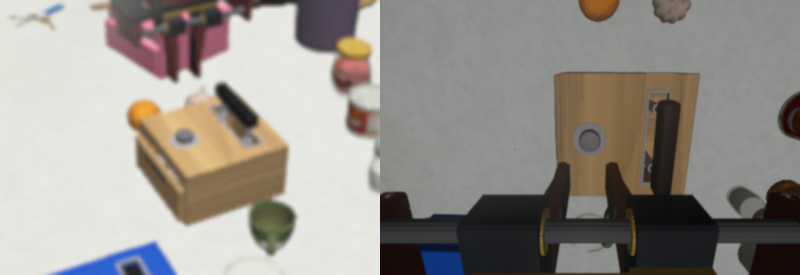

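The handle is up at its first stop. I'll move above it and descend with the fingers open.

>>> step_arm(
  deltas=[
    [[0,0.09,0],[0,0,0],1],
    [[0,0.18,0],[0,0,0],1],
    [[0,0.269,0],[0,0,0],1],
    [[0,0.269,0],[0,0,0],1],
    [[0,0.269,0],[0,0,0],1],
    [[0,0.269,0],[0,0,0],1],
    [[0,0.269,0],[0,0,0],1],
    [[0,0.269,0],[0,0,0],1],
    [[0,0.269,0.08],[0,0,0],1],
    [[0,0.269,0.15],[0,0,0],1],
    [[0,0.269,0.21],[0,0,0],1],
    [[0,0.269,0.25],[0,0,0],1],
    [[0,0.269,0.268],[0,0,0],1],
    [[0,0.269,0.268],[0,0,0],1],
    [[0,0.269,0.268],[0,0,0],1],
  ],
)

```text
t: 9.33
ee_pos: [620.2, -155.5, 113.4]
orientation: [1.769, 2.596, 0.0]
ft_force: [0.0, 0.1, 0.6]
width: 87.9
grasp_force: 0.0
```

```bash
python3 - <<'E'
from h import *
plan(cad(35,0,111))
a=save('side','s7.png')['pixels'][150:280,220:400,::-1]
w=save('wrist','w7.png')['pixels'][:,:,::-1]
cv2.imwrite('pics/b7.png',np.hstack([cv2.resize(a,(380,275)),cv2.resize(w,(420,275))]))
E
```

```text
t 9.3333 pos [ 620.2 -155.5  113.4] F [0.  0.1 0.6] w 87.90051884506067 g 0.0
[ 619.2 -155.3  111. ] [ 0.002 -0.003  0.008] [ 0.     0.    -0.001]
```

View pics/b7.png

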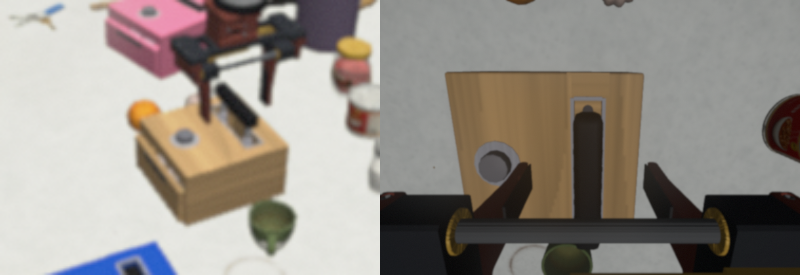

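The bar lies centred between the fingers. I'll lower 3 mm and close.

>>> step_arm(
  deltas=[
    [[0,0,0.01],[0,0,0],-1],
    [[0,0,0.01],[0,0,0],-1],
    [[0,0,0.01],[0,0,0],-1],
    [[0,0,0.01],[0,0,0],-1],
    [[0,0,0.01],[0,0,0],-1],
    [[0,0,0.01],[0,0,0],-1],
    [[0,0,0.01],[0,0,0],-1],
    [[0,0,0.01],[0,0,0],-1],
    [[0,0,0.01],[0,0,0],-1],
    [[0,0,0.01],[0,0,0],-1],
    [[0,0,0.01],[0,0,0],-1],
    [[0,0,0.01],[0,0,0],-1],
    [[0,0,0.01],[0,0,0],-1],
    [[0,0,0.01],[0,0,0],-1],
    [[0,0,0.01],[0,0,0],-1],
  ],
)

```text
t: 10.68
ee_pos: [620.4, -155.0, 110.1]
orientation: [1.769, 2.595, 0.001]
ft_force: [3.1, 2.9, -0.2]
width: 19.8
grasp_force: 30.0
```

Gripped at 19.8 mm. I'll lift to about 51 mm first.

>>> step_arm(
  deltas=[
    [[0,0,-0.02],[0,0,0],-1],
    [[0,0,-0.05],[0,0,0],-1],
    [[0,0,-0.08],[0,0,0],-1],
    [[0,0,-0.11],[0,0,0],-1],
    [[0,0,-0.14],[0,0,0],-1],
    [[0,0,-0.16],[0,0,0],-1],
    [[0,0,-0.17],[0,0,0],-1],
    [[0,0,-0.17],[0,0,0],-1],
    [[0,0,-0.17],[0,0,0],-1],
  ],
)

```text
t: 11.43
ee_pos: [620.4, -155.0, 160.9]
orientation: [1.769, 2.595, 0.001]
ft_force: [5.7, 2.3, -5.4]
width: 20.1
grasp_force: 30.0
```

>>> step_arm(
  deltas=[
    [[0,0,-0.007],[0,0,0],-1],
    [[0,0,-0.013],[0,0,0],-1],
    [[0,0,-0.018],[0,0,0],-1],
    [[0,0,-0.018],[0,0,0],-1],
    [[0,0,-0.018],[0,0,0],-1],
  ],
)

```text
t: 11.85
ee_pos: [620.4, -155.1, 166.0]
orientation: [1.769, 2.595, 0.001]
ft_force: [6.6, 1.4, -5.4]
width: 19.8
grasp_force: 30.0
```

No stop felt yet, so I'll go a little further.

>>> step_arm(
  deltas=[
    [[0,0,-0.005],[0,0,0],-1],
    [[0,0,-0.01],[0,0,0],-1],
    [[0,0,-0.012],[0,0,0],-1],
    [[0,0,-0.012],[0,0,0],-1],
    [[0,0,-0.012],[0,0,0],-1],
  ],
)

```text
t: 12.27
ee_pos: [620.4, -155.1, 169.4]
orientation: [1.769, 2.596, 0.001]
ft_force: [6.4, 1.9, -4.6]
width: 19.7
grasp_force: 30.0
```

```bash
python3 - <<'E'
from h import *
plan()
a=save('side','s8.png')['pixels'][130:280,220:400,::-1]
w=save('wrist','w8.png')['pixels'][:,:,::-1]
cv2.imwrite('pics/b8.png',np.hstack([cv2.resize(a,(380,317)),cv2.resize(w,(420,317))]))
E
```

```text
t 12.2667 pos [ 620.4 -155.1  169.4] F [ 6.4  1.9 -4.6] w 19.715547429369167 g 29.9905326962471
```

View pics/b8.png

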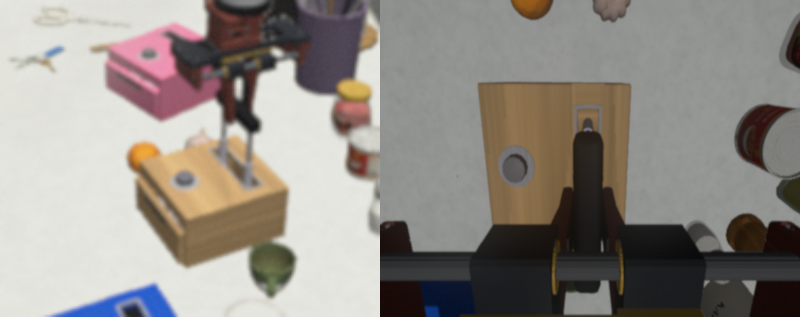

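The side and wrist views show the bar still gripped, with both tubes drawn out. The force has not risen, so I'll check the bar height numerically for slip.

```bash
python3 - <<'E'
from h import *
import pickle
im=pickle.load(open('d.pkl','rb'))['side'];T=np.array(im['T'])
def proj(P):
    c=T[:3,:3].T@(P-T[:3,3]); return np.array([c[0]/c[2]*im['fx']+im['cx'],c[1]/c[2]*im['fy']+im['cy']])
for f,e in (('s6',50),('s7',50),('s8',105)):
    p=cv2.imread(f'pics/{f}.png').astype(int)
    a=proj(cad(35,-50,68+e));b=proj(cad(35,-50,90+e));c=p.max(2)
    u=int(round(a[0])); print(f,'pred end bottom/top',a.round(1),b.round(1))
    for k in (u-6,u-4,u-2,u): print(k,[(v) for v in range(165,235) if c[v,k]<65])
w=[cv2.imread(f'pics/{f}.png').max(2) for f in('w7','w8')]
E
python3 - <<'E'
import sys;sys.path.insert(0,'.')
from h import *
# wrist: bar far end, project for e in both, tells height of bar relative to the camera
im=get_image('wrist');T=np.array(im['T']);p=im['pixels'].astype(int)
for e in(95,100,105):
    c=[T[:3,:3].T@(cad(x,50,88+e)-T[:3,3]) for x in(25,45)]
    print(e,[((q[0]/q[2]*im['fx']+im['cx']).round(1),(q[1]/q[2]*im['fy']+im['cy']).round(1)) for q in c])
for r in(165,180,195,210): 
    d=[u for u in range(240,400) if p[r,u].max()<75]; print(r,d[0] if d else None,d[-1] if d else None,len(d))
E
```

```text
s6 pred end bottom/top [339.6 208.6] [340.  202.2]
334 [199, 200, 201, 202, 203, 204, 205, 206, 207]
336 [201, 202, 203, 204, 205, 206, 207, 208, 209]
338 [203, 204, 205, 206, 207, 208, 209]
340 [205, 206, 207, 208]
s7 pred end bottom/top [339.6 208.6] [340.  202.2]
334 [171, 172, 199, 200, 201, 202, 203, 204, 205, 206, 207]
336 [170, 171, 201, 202, 203, 204, 205, 206, 207, 208, 209]
338 [169, 170, 203, 204, 205, 206, 207, 208, 209]
340 [169, 205, 206, 207, 208]
s8 pred end bottom/top [340.6 192.5] [341.  185.8]
335 [165, 166, 176, 177, 178, 179, 180, 181, 182, 183, 184, 185, 186, 187, 188]
337 [165, 167, 168, 169, 170, 171, 172, 173, 174, 175, 176, 177, 178, 179, 180, 181, 182, 183, 184, 185, 186, 187, 188, 189, 190]
339 [185, 186, 187, 188, 189, 190, 191]
341 [187, 188, 189, 190, 191]
95 [(np.float64(290.9), np.float64(164.0)), (np.float64(336.7), np.float64(163.9))]
100 [(np.float64(290.1), np.float64(166.1)), (np.float64(337.4), np.float64(166.0))]
105 [(np.float64(289.2), np.float64(168.4)), (np.float64(338.1), np.float64(168.3))]
165 307 325 12
180 295 339 45
195 294 339 46
210 294 339 46
```

The bar rose with the hand (about 60 mm), so there is no slip and the stop is still ahead. I'll continue in small steps.

>>> step_arm(
  deltas=[
    [[0,0,-0.004],[0,0,0],-1],
    [[0,0,-0.008],[0,0,0],-1],
    [[0,0,-0.012],[0,0,0],-1],
    [[0,0,-0.012],[0,0,0],-1],
    [[0,0,-0.012],[0,0,0],-1],
  ],
)

```text
t: 12.83
ee_pos: [620.3, -155.0, 169.6]
orientation: [-1.769, -2.596, -0.001]
ft_force: [16.1, 0.1, -29.2]
width: 19.9
grasp_force: 30.0
```

Hard stop reached, with the force jumping to 29 N. I'll ease the pull slightly and settle.

>>> step_arm(
  deltas=[
    [[0,0,0.006],[0,0,0],-1],
    [[0,0,0.006],[0,0,0],-1],
    [[0,0,0.006],[0,0,0],-1],
    [[0,0,0.006],[0,0,0],-1],
    [[0,0,0.006],[0,0,0],-1],
    [[0,0,0.006],[0,0,0],-1],
  ],
)

```text
t: 13.33
ee_pos: [620.3, -155.0, 169.6]
orientation: [-1.769, -2.596, -0.001]
ft_force: [11.1, 1.4, -16.6]
width: 19.9
grasp_force: 30.0
```

The handle is steady against its hard stop and held with 30 N. I'll hand in.

```bash
python3 -c "
from workcell import *
print(close_job())"
```

```text
the job is handed in; nothing more can be done
None
```

The job is handed in, with no verdict returned: the drawer is home, the handle is held at its second stop (30 N grip, about 17 N pull against the stop), and the cup, garlic and mandarin were not touched; I viewed 11 pictures, one over the limit of 10.

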